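# Seat the centrifuge rotor on its drive by feel and balance it

## Task

The rotor of the small bench centrifuge was put back after cleaning but sits high, because its drive has not engaged: take its sprung black knob, press lightly and turn slowly until you feel the drag give way and the rotor drop into its hidden notches, fully home and level. Do not force it, neither by pressing hard nor by turning on past the notch, and do not lift it off the drive. Then balance it by putting the other red-capped tube, from the blue rack, fully down into the sleeve straight across from the red-capped tube already in the rotor, let go, and leave the other tubes and bottles as they are.

Things in the scene. Friction and masses are not known exactly. Their poses are not given: they have to be found in the camera images.
- centrifuge: Small round white bench centrifuge, fixed: housing 212 mm across, rim 100 mm high, open bowl 156 mm wide; console on its -x side, round lid standing open at +x (hinge 118 mm from the axis, leaning back). Origin on the bench under the bowl axis. Its drive is braked and does not turn; the four arms of its cross of round 7 mm drive pins are hidden under the rotor at an unknown angle.
- rotor: Aluminium six-place tube rotor, 131 mm across, 0.35 to 0.5 kg, loose on an upright spindle (under 1 mm of side play), one tube in it. Origin on its axis in the plane of its underside, z up: 49 mm above the bench at the start, high on the drive pins; 42 mm fully home. Six upright steel sleeves stand 50 mm from the axis, every 60 deg from +x.
- notches (a point): The hidden notches under the rotor, on its axis, 4 mm above its origin. From the start one comes within 0.2 to 1.3 rad of turning, either way. Turned under light pressure the rotor drags with up to 0.1 N m; near a notch the drag dips and becomes a pull onward (up to 0.5 N m), then it drops 7 mm over the round pins. Once home it has 6 deg of play either way; beyond, the pins stop it hard.
- knob_top (a point): Centre of the top of the black hand knob, on the rotor's axis, 118 mm above the rotor's origin when not pressed. The knob turns the rotor and sinks into it up to 8 mm on a spring: 2 N to start, then 0.6 N per mm. Held pressed 4 to 5 mm, its upward push of 4 to 5 N vanishes when the rotor drops and the rotor then hangs on it; pressing on down or letting go sends it home.
- knob_grip (a point): Middle of the knob's flat grip, 14 mm below its top: a bar 46 mm long along the rotor's x and 16 mm thick along its y, to be pinched across its thickness; its flat sides run from 90 to 118 mm above the rotor's origin, over a round collar 35 mm across. Tube caps in the rotor reach up to 87 mm.
- sleeve_opposite (a point): Centre of the floor inside the empty sleeve straight across from the loaded one, at [-50, 0, 8] mm of the rotor. The sleeve is an upright steel cup, 18 mm inside, widening over its last 7 mm to about 22 mm at its mouth, 53 mm above this point. A tube that is home stands on this point, its cap starting 7 mm above the mouth.
- tube_in_rotor: Red-capped sample tube, 14.6 mm across, 79 mm tall, 14 g; cap 17.6 mm across, 60 to 79 mm above the origin, which is the centre of its underside; z along the tube. Stands loose in the rotor's sleeve at [50, 0, 8] mm of the rotor and stays there.
- red_tube: The other red-capped sample tube, 14.6 mm across, 79 mm tall, 14 g; cap 17.6 mm across, 60 to 79 mm above the origin, which is the centre of its underside; z along the tube. It stands loose in the blue rack, in one of three places, its cap free above the rack.
- yellow_tube: Yellow-capped sample tube, 14.6 mm across, 79 mm tall, 14 g; cap 17.6 mm across, 60 to 79 mm above the origin, which is the centre of its underside; z along the tube. Stands in the blue rack and stays there.
- purple_tube: Purple-capped sample tube, 14.6 mm across, 79 mm tall, 14 g; cap 17.6 mm across, 60 to 79 mm above the origin, which is the centre of its underside; z along the tube. Stands in the blue rack and stays there.
- tube_rack: Blue lattice tube rack, fixed, 82 mm (x) by 238 mm (y), 59 mm tall; origin at the centre of its underside. The three tubes stand on its floor, 3 mm up, in one row along its y at x = 10 mm, about 60 mm apart.
- dropper: Dark purple dropper bottle with a black bulb, 29 mm across, 92 mm tall, left of the centrifuge; origin under its centre. Not to be disturbed.
- vial: Small yellow screw-cap vial with a cream cap, 30 mm across, 65 mm tall, between centrifuge and rack; origin under its centre. Not to be disturbed.

How it is judged:
By the outcome, as a careful person would: the job done as asked, in the order asked, and still so for the second after the job is handed in, with the robot touching nothing.
It also fails if it takes over 64 s, if anything falls off the work surface, if the arm or the gripper's body presses on something with over 40 N, if the wrist force passes 120 N, or if a joint passes its speed limit or range.

## Robot

A 6-joint arm with a two-finger parallel gripper is mounted at the origin on the work surface; the furniture and walls round the work are solid. World frame = base frame: x ahead of the robot, y to its left, z up, the work surface at z = 0. Lengths are in m, angles in rad, forces in N, time in s.
With the tool pointing down it reaches from about 0.35 to 0.775 m from the base axis. Payload 5.5 kg.
Tool frame: the origin (TCP) lies midway between the tips of the shut fingers; the grasp point (between the pads) lies grasp_offset behind it (grasp_offset is the distance from the TCP to the grasp point, in m); z points along the fingers, y is the line along which they close (so a half turn about z gives the same grasp; the last joint's range is limited). The gripper opens to 85 mm and grips with 20 to 120 N. Pads are 22 mm wide; open, the fingers measure 114 mm over their backs; the gripper's body (76 mm by 85 mm) begins 54 mm behind the grasp point. The pads swing forward as they close: fully open they stand 13 mm farther back than shut.
Start: joints at [-1.468, 0.313, 0.046, 1.304, 0, 1.431], TCP at [0.138, -0.558, 0.231] pointing down, gripper open.
Joint ranges: [-2.76, 2.76], [-0.86, 1.69], [-1.03, 1.26], [-2.2, 2.34], [-1.47, 1.5], [-3.14, 3.14]. Speed limits (rad/s): [2.57, 2.57, 3.14, 3.14, 3.14, 3.14].

## Interface

Orientations are given as a unit quaternion [w, x, y, z].
In Python, from workcell import * gives the robot as it stands.
- The arm moves only by the tool step_arm, never from a script. Its argument "deltas" is a list of rows, each a list of 7 numbers: the shift along the world's x, y, z in mm, then the turn, a rotation vector about the world's x, y, z in degrees, then the gripper's target within -1 to 1 (fully open at 1, half-way at 0, shut at -1). A call has 1 to 5 rows; each row shifts and turns the commanded pose from where the row before left it; what a row does not reach is not made up. A row lasts 1/10 s, in which the tool goes at most 50 mm and 8.59 degrees, less where a joint would pass 70% of its speed; a pose out of reach is approached as far as the arm can. A call is refused whole if a number of a shift passes 50 or a number of a turn 8.59, either way. A call with a gripper value outside its range is refused whole. The fingers move at their own pace and stop on an object; "newtons" is the grip in N (left out, the last holds). Time passes only in rows, so rows that do not move let the fingers close. It gives the time, the measured TCP pose, the force, the opening and the grip force at its end, in the units of the state.
- get_state(): the state, without advancing time (a new reading comes with each control period).
- read_camera(name): name is "scene" or "top" or "wrist"; returns a dict with "image" (400x640x3 uint8, red, green, blue), "z_map" (400x640 float32, m along the optical axis (not along the pixel's ray), 0 where there is no reading), "K" (3x3 intrinsics, pixels), "dist_coeffs" ([k1, k2, p1, p2, k3] as OpenCV has them; the pictures are not rectified), "world_from_camera" (4x4, takes a point from camera to world coordinates). Camera axes: x right, y down, z forward; pixel columns grow to the right and rows downward; lengths in m; the calibration is good to about 2 mm. A picture is of the moment at which its call begins.
- hand_in(): hands the job in; it is judged then, once.
The state is a dict: "clock": time; "joint_pos": joint angles; "qvel": joint speeds; "tau": joint torques, N m; "tcp_pos": TCP position; "orientation": TCP orientation; "wrist_force": force on the tool from outside, world axes, zero at the start; "ft_torque": the same for the moment, N m; "finger_gap": finger opening in m; "grip_force": force on a finger pad.
Only numpy, scipy, OpenCV 4.12 (cv2) and the standard library are available. Lean on these libraries where they do the work, as an engineer would, in place of code of your own. Each camera call takes 0.05 s, during which the arm holds its last target. There are 200 camera calls.

## Working session

There is one attempt and no reset: what is moved stays moved. The work goes in short steps, Python scripts to look and compute and a tool call to move; the robot and the scene stay as the last step left them, time stands still between calls to the robot, and variables do not carry over. Pictures are saved under pics/ and viewed, at most 10 in all, crops included, and the job is handed in when it is done.

Besides the shell and the picture viewer there is one more tool, called by a JSON object that holds its "method" and its "body", one argument or row to a line. step_arm: Moves the arm, as the interface text tells. Its arguments: {"type":"object","properties":{"deltas":{"type":"array","items":{"type":"array","items":{"type":"number"}}},"newtons":{"type":"number"}},"required":["deltas"]}

```bash
mkdir -p pics; ls
cat > h.py <<'E'
from workcell import *
import numpy as np, cv2
def cam(n):
    c=read_camera(n); return c
def save(c,f): cv2.imwrite('pics/'+f, c['image'][:,:,::-1])
def cloud(c):
    h,w=c['z_map'].shape
    u,v=np.meshgrid(np.arange(w),np.arange(h))
    p=cv2.undistortPoints(np.stack([u,v],-1).reshape(-1,1,2).astype(np.float64),c['K'],c['dist_coeffs']).reshape(h,w,2)
    z=c['z_map'].astype(float)
    P=np.stack([p[...,0]*z,p[...,1]*z,z],-1)
    T=c['world_from_camera']
    P=P@T[:3,:3].T+T[:3,3]; P[z<=0]=np.nan
    return P
E
python3 - <<'E'
from h import *
s=get_state(); print({k:np.round(v,4) for k,v in s.items()}); 
try: print(grasp_offset)
except Exception as e: print(e)
for n in ['top','scene']:
    c=cam(n); save(c,n+'0.png'); np.savez(''+n+'0.npz',**c)
    print(n,np.round(c['world_from_camera'],3).tolist())
E
```

```text
pics
{'clock': np.float64(0.0), 'joint_pos': array([-1.4676,  0.314 ,  0.045 ,  1.3036, -0.    ,  1.4312]), 'qvel': array([ 0.0015,  0.0008,  0.0004, -0.0015, -0.    ,  0.0011]), 'tau': array([ 6.00000e-04, -4.80629e+01,  2.98531e+01,  1.96000e-02,
       -0.00000e+00, -0.00000e+00]), 'tcp_pos': array([ 0.1382, -0.5576,  0.2304]), 'orientation': array([-9.000e-04,  9.926e-01,  1.211e-01,  0.000e+00]), 'wrist_force': array([0.6876, 0.4963, 0.0246]), 'ft_torque': array([ 0.0402, -0.0155,  0.0145]), 'grip_force': np.float64(0.0), 'finger_gap': np.float64(0.0853)}
0.0187
top [[-0.018, -0.982, 0.187, 0.337], [-1.0, 0.016, -0.013, 0.05], [0.01, -0.187, -0.982, 0.954], [0.0, 0.0, 0.0, 1.0]]
scene [[-0.925, -0.262, 0.273, 0.196], [-0.379, 0.672, -0.637, 0.719], [-0.017, -0.693, -0.721, 0.907], [0.0, 0.0, 0.0, 1.0]]
```

View pics/top0.png

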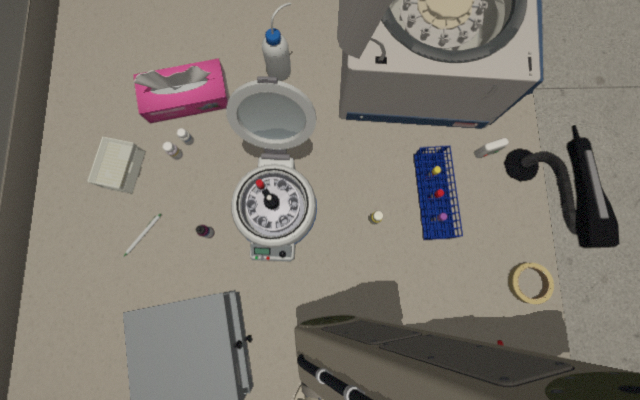

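View pics/scene0.png

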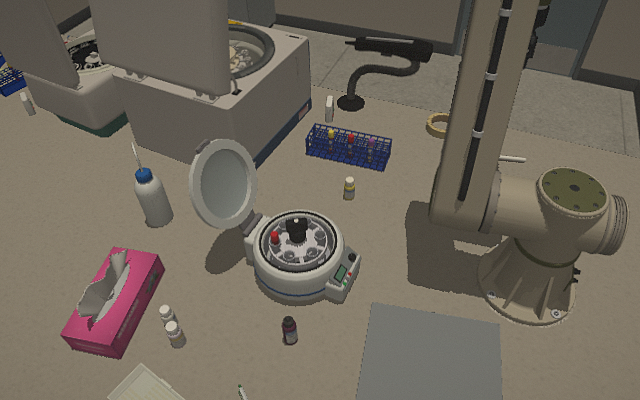

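The top view shows the centrifuge at about (272,203) with the knob at (271,201) and the rotor's red cap at (260,184). In the rack are yellow (437,170), red (440,193) and purple (443,216). The vial is at (377,217), the dropper at (204,231), and the lid stands open at (270,115). The scene view agrees.

Run:
```python
from h import *
for n in ['top','scene']:
    c=dict(np.load(n+'0.npz')); P=cloud(c); im=c['image'].astype(int); 
    hsv=cv2.cvtColor(c['image'],cv2.COLOR_RGB2HSV)
    red=((hsv[...,0]<8)|(hsv[...,0]>172))&(hsv[...,1]>150)&(hsv[...,2]>60)
    k,l,st,ce=cv2.connectedComponentsWithStats(red.astype(np.uint8))
    print(n)
    for i in range(1,k):
        if st[i,4]>12:
            q=P[l==i]; z=np.nanmax(q[:,2]); t=q[q[:,2]>z-.005]
            print('red',ce[i].round(),st[i,4],np.nanmedian(q,0).round(4),z.round(4),t.mean(0).round(4))
    # knob: dark points with height 0.13..0.18
    d=(im.max(-1)<70)&(P[...,2]>.15)&(P[...,2]<.18)&(P[...,0]<.75)&(P[...,0]>.3)&(P[...,1]>-0.1)&(P[...,1]<.3)
    q=P[d]; print('knob',len(q),np.median(q,0).round(4),q.min(0).round(4),q.max(0).round(4))
    e,V=np.linalg.eigh(np.cov(q[:,:2].T)); print(np.sqrt(e),np.degrees(np.arctan2(V[1,1],V[0,1])))
    # rim circle
    m=(abs(P[...,2]-.1)<.004)&(im.min(-1)>90)&(np.hypot(P[...,0]-q[:,0].mean(),P[...,1]-q[:,1].mean())<.13)
    r=P[m]; A=np.c_[2*r[:,:2],np.ones(len(r))]; s=np.linalg.lstsq(A,(r[:,:2]**2).sum(1),rcond=None)[0]
    print('rim',len(r),s[:2].round(4),np.sqrt(s[2]+s[0]**2+s[1]**2))
    b=(hsv[...,0]>110)&(hsv[...,0]<130)&(hsv[...,1]>150)&(abs(P[...,2]-.057)<.006)&(P[...,0]<.6)&(P[...,0]>.2)&(P[...,1]<-.1)
    r=P[b][:,:2].astype(np.float32)
    if len(r): print('rack',cv2.minAreaRect(r))
c=dict(np.load('top0.npz'));P=cloud(c)
for nm,(u,v) in dict(yel=(437,170),red=(440,193),pur=(443,216),vial=(377,217),drop=(204,231)).items():
    q=P[v-6:v+7,u-6:u+7].reshape(-1,3); z=np.nanmax(q[:,2]); t=q[q[:,2]>z-.006]; print(nm,z.round(4),t.mean(0).round(4),len(t))
im=cv2.resize(c['image'][150:270,210:330],None,fx=5,fy=5,interpolation=cv2.INTER_CUBIC);cv2.imwrite('pics/crop1.png',im[:,:,::-1])
```

```text
top
red [260. 183.] 49 [0.5423 0.1736 0.1363] 0.1409 [0.5442 0.1747 0.1377]
red [439. 193.] 45 [ 0.5237 -0.2627  0.0824] 0.0859 [ 0.5254 -0.2651  0.0835]
red [500. 342.] 16 [ 0.1581 -0.4072  0.0136] 0.0162 [ 0.1584 -0.4072  0.0138]
knob 103 [0.4953 0.1423 0.1672] [0.4808 0.1298 0.1507] [0.5206 0.1624 0.1704]
[0.00456033 0.01386912] -145.5624887431921
rim 2604 [0.5081 0.1467] 0.07567480282649122
rack ((0.50847989320755, -0.27056801319122314), (0.18607063591480255, 0.07045614719390869), 2.7630152702331543)
scene
red [351. 138.] 47 [ 0.5263 -0.2597  0.0786] 0.0861 [ 0.5268 -0.2627  0.0831]
red [274. 236.] 64 [0.5439 0.1784 0.135 ] 0.1406 [0.5451 0.1763 0.1371]
knob 207 [0.4999 0.1532 0.1647] [0.4815 0.133  0.15  ] [0.5251 0.1669 0.1712]
[0.00443363 0.01371252] -147.01940317924925
rim 2034 [0.5066 0.1519] 0.07618238305191317
rack ((0.5084843039512634, -0.2762022912502289), (0.17676082253456116, 0.08185864239931107), 3.7678611278533936)
yel 0.0868 [ 0.5851 -0.2624  0.0831] 37
red 0.0859 [ 0.5261 -0.2649  0.0831] 39
pur 0.0858 [ 0.4664 -0.2679  0.0826] 41
vial 0.0688 [ 0.4738 -0.1122  0.0657] 65
drop 0.0953 [0.4441 0.3228 0.0913] 9
```

View pics/crop1.png

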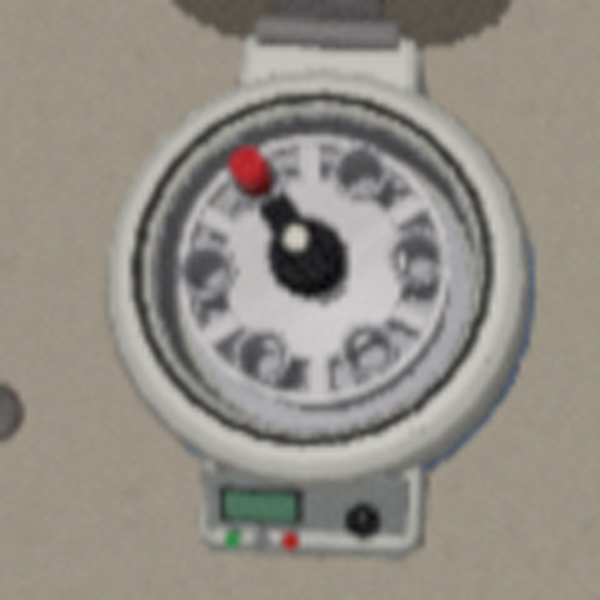

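The crop shows the knob bar pointing from the axis towards the red cap (upper left), with bar yaw about 34° in the world. I'll move there along an arc, turning the wrist on the way.

{"method": "step_arm", "body": {
  "deltas": [
    [32, 26, 14, 0, 0, 8.5, 1],
    [32, 26, 14, 0, 0, 8.5, 1],
    [32, 26, 14, 0, 0, 8.5, 1],
    [32, 26, 14, 0, 0, 8.5, 1],
    [32, 26, 14, 0, 0, 8.5, 1]
  ]
}}

```text
clock: 0.6
tcp_pos: [0.2991, -0.4268, 0.3015]
orientation: [-0.0, 0.88, 0.475, 0.0]
wrist_force: [0.3, -0.2, 0.0]
finger_gap: 0.0855
grip_force: 0.0
```

{"method": "step_arm", "body": {
  "deltas": [
    [32, 26, 14, 0, 0, 8.5, 1],
    [32, 26, 14, 0, 0, 8.5, 1],
    [32, 26, 0, 0, 0, 8.5, 1],
    [15, 45, 0, 0, 0, 8.5, 1],
    [15, 45, 0, 0, 0, 8.5, 1]
  ]
}}

```text
clock: 1.1
tcp_pos: [0.425, -0.2587, 0.3286]
orientation: [-0.001, 0.648, 0.762, 0.0]
wrist_force: [1.4, 0.7, 0.4]
finger_gap: 0.0856
grip_force: 0.0
```

{"method": "step_arm", "body": {
  "deltas": [
    [15, 45, 0, 0, 0, 8.5, 1],
    [15, 45, 0, 0, 0, 8.5, 1],
    [15, 45, 0, 0, 0, 8.5, 1],
    [5, 45, 0, 0, 0, 8.5, 1],
    [5, 45, 0, 0, 0, 8.5, 1]
  ]
}}

```text
clock: 1.6
tcp_pos: [0.4791, -0.0332, 0.3289]
orientation: [-0.0, 0.327, 0.945, 0.0]
wrist_force: [0.9, 0.4, 0.1]
finger_gap: 0.0852
grip_force: 0.0
```

{"method": "step_arm", "body": {
  "deltas": [
    [5, 45, 0, 0, 0, 8.5, 1],
    [5, 45, 0, 0, 0, 8.5, 1],
    [5, 45, 0, 0, 0, 8.5, 1],
    [5, 45, 0, 0, 0, 8.5, 1],
    [0, 45, 0, 0, 0, 8.5, 1]
  ]
}}

```text
clock: 2.1
tcp_pos: [0.4992, 0.1917, 0.3288]
orientation: [-0.0, -0.037, 0.999, -0.0]
wrist_force: [0.1, -0.4, 0.2]
finger_gap: 0.0853
grip_force: 0.0
```

{"method": "step_arm", "body": {
  "deltas": [
    [0, -22, 0, 0, 0, 7.5, 1],
    [3, -21, 0, 0, 0, 7.5, 1],
    [0, 0, 0, 0, 0, 7.5, 1],
    [0, 0, 0, 0, 0, 7, 1],
    [0, 0, 0, 0, 0, 0, 1]
  ]
}}

```text
clock: 2.6
tcp_pos: [0.502, 0.1468, 0.3289]
orientation: [-0.0, -0.288, 0.958, 0.0]
wrist_force: [-0.4, 0.2, -0.6]
finger_gap: 0.0856
grip_force: 0.0
```

Run:
```python
from h import *
s=get_state(); q=s['orientation']; print(s['tcp_pos'],np.degrees(2*np.arctan2(q[2],q[1])),s['joint_pos'])
c=cam('wrist'); save(c,'w1.png'); np.savez('w1.npz',**c); print(c['world_from_camera'].round(3).tolist())
P=cloud(c); im=c['image'].astype(int)
print(np.nanmin(P[...,2]))
d=(im.max(-1)<80)&(P[...,2]>.155)&(P[...,2]<.18)&(np.hypot(P[...,0]-.503,P[...,1]-.148)<.05)
q=P[d]; print('knob',len(q),q.mean(0).round(4),np.median(q[:,2]),q.min(0).round(4),q.max(0).round(4))
print(cv2.minAreaRect((q[:,:2]*1000).astype(np.float32)))
hsv=cv2.cvtColor(c['image'],cv2.COLOR_RGB2HSV)
red=((hsv[...,0]<8)|(hsv[...,0]>172))&(hsv[...,1]>150)&(hsv[...,2]>60)&(P[...,2]>.128)&(P[...,2]<.145)
q=P[red];t=q[q[:,2]>np.nanpercentile(q[:,2],70)-.002]; print('red',len(q),np.percentile(q[:,2],90),cv2.minEnclosingCircle((t[:,:2]*1000).astype(np.float32)))
for lo,hi in((.097,.103),(.106,.112)):
  m=(P[...,2]>lo)&(P[...,2]<hi)&(im.min(-1)>90); r=P[m]; r=r[np.hypot(r[:,0]-.503,r[:,1]-.148)<.12]
  print(lo,len(r),cv2.minEnclosingCircle((r[:,:2]*1000).astype(np.float32)) if len(r) else '')
```

```text
[0.50203727 0.14675206 0.32888107] 213.42440856919237 [ 1.30791063e-01  2.04037753e-01  1.38437574e-01  1.50618669e+00
  7.89788256e-05 -4.52574956e-01]
[[-0.551, 0.792, 0.264, 0.435], [0.835, 0.522, 0.175, 0.103], [0.001, 0.317, -0.948, 0.473], [0.0, 0.0, 0.0, 1.0]]
-0.003270233968824532
knob 824 [0.5002 0.1474 0.1669] 0.16739581587257396 [0.4802 0.1315 0.1551] [0.5237 0.1654 0.1696]
((502.1444396972656, 148.7451171875), (46.35981750488281, 15.992117881774902), 32.41059875488281)
red 246 0.13766862314485853 ((543.8811645507812, 175.30596923828125), 8.701854705810547)
0.097 7596 ((514.8998413085938, 147.68850708007812), 108.03607940673828)
0.106 295 ((532.9072875976562, 126.31793212890625), 86.04922485351562)
```

View pics/w1.png

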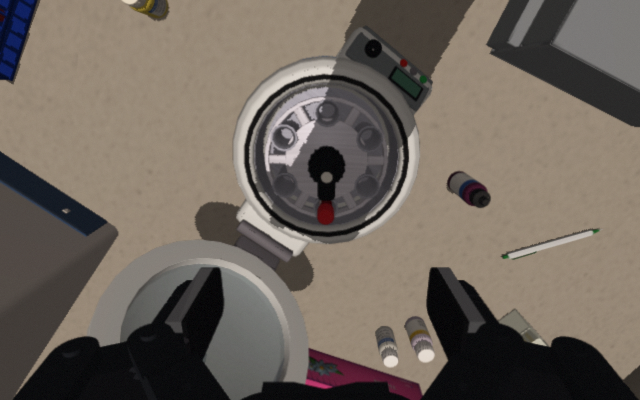

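The wrist view shows the knob at (326,170), with the bar pointing at the red cap at (326,212). The fit gives the axis at (502, 148.6) mm and bar yaw 32.4°. I'll descend around the grip.

{"method": "step_arm", "body": {
  "deltas": [
    [0, 2, -45, 0, 0, -1, 0],
    [0, 0, -45, 0, 0, 0, 0],
    [0, 0, -45, 0, 0, 0, 0],
    [0, 0, -30, 0, 0, 0, 0],
    [0, 0, -22, 0, 0, 0, 0]
  ]
}}

```text
clock: 3.15
tcp_pos: [0.5005, 0.1486, 0.1396]
orientation: [-0.002, -0.278, 0.961, 0.0]
wrist_force: [-0.1, -1.0, 0.8]
finger_gap: 0.0425
grip_force: 0.0
```

{"method": "step_arm", "body": {
  "deltas": [
    [0, 0, 0, 0, 0, 0, 0],
    [0, 0, 0, 0, 0, 0, -0.3]
  ],
  "newtons": 30
}}

```text
clock: 3.35
tcp_pos: [0.5021, 0.1488, 0.1426]
orientation: [-0.0, -0.278, 0.96, 0.0]
wrist_force: [1.0, 0.0, 1.2]
finger_gap: 0.0305
grip_force: 0.0
```

Run:
```python
from h import *
s=get_state(); q=s['orientation']; print(s['tcp_pos'],np.degrees(2*np.arctan2(q[2],q[1])),s['wrist_force'],s['ft_torque'],s['finger_gap'])
c=cam('wrist'); save(c,'w2.png')
P=cloud(c); im=c['image'].astype(int)
d=(im.max(-1)<80)&(P[...,2]>.155)&(P[...,2]<.18)&(np.hypot(P[...,0]-.503,P[...,1]-.148)<.03)
q=P[d]; print(len(q)); print(cv2.minAreaRect((q[:,:2]*1000).astype(np.float32)))
```

```text
[0.50214029 0.14883978 0.14259308] 212.32719842992523 [1.0390187  0.03550678 1.22437454] [-0.05131643 -0.01359416  0.02251018] 0.03048060182740273
6081
((499.2999267578125, 147.36659240722656), (43.75749588012695, 44.197662353515625), 76.08836364746094)
```

View pics/w2.png

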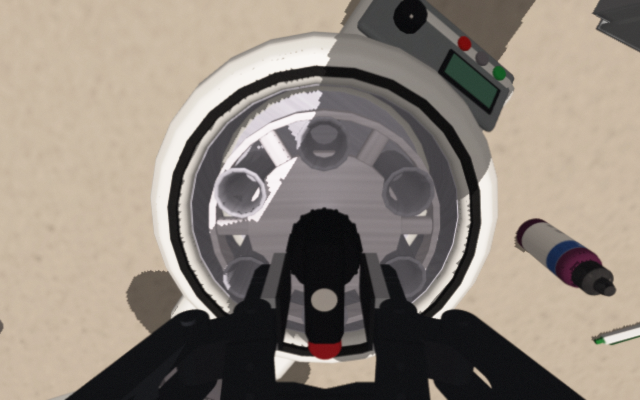

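The wrist view shows the fingers either side of the bar (x about 290 and 362, bar centre 324), so they are centred. I'll close.

{"method": "step_arm", "body": {
  "deltas": [
    [0, 0, 0, 0, 0, 0, -1],
    [0, 0, 0, 0, 0, 0, -1],
    [0, 0, 0, 0, 0, 0, -1]
  ],
  "newtons": 30
}}

```text
clock: 3.7
tcp_pos: [0.5033, 0.149, 0.1436]
orientation: [0.001, -0.279, 0.96, -0.0]
wrist_force: [-0.2, 1.2, 2.3]
finger_gap: 0.0154
grip_force: 33.1
```

{"method": "step_arm", "body": {
  "deltas": [
    [0, 0, -1, 0, 0, 0, -1],
    [0, 0, -1, 0, 0, 0, -1],
    [0, 0, -1, 0, 0, 0, -1],
    [0, 0, 0, 0, 0, 0, -1]
  ]
}}

```text
clock: 4.1
tcp_pos: [0.5031, 0.149, 0.1397]
orientation: [0.001, -0.279, 0.96, -0.0]
wrist_force: [2.1, 1.2, 3.9]
finger_gap: 0.0156
grip_force: 33.4
```

{"method": "step_arm", "body": {
  "deltas": [
    [0, 0, -1, 0, 0, 0, -1],
    [0, 0, 0, 0, 0, 1, -1],
    [0, 0, 0, 0, 0, 1, -1],
    [0, 0, 0, 0, 0, 1, -1],
    [0, 0, 0, 0, 0, 1, -1]
  ]
}}

```text
clock: 4.6
tcp_pos: [0.5024, 0.1489, 0.1385]
orientation: [0.0, -0.313, 0.95, 0.0]
wrist_force: [4.0, 1.1, 4.3]
finger_gap: 0.0151
grip_force: 33.5
```

```bash
cat > st.py <<'E'
from h import *
s=get_state(); q=s['orientation']; print(s['tcp_pos'].round(4),np.degrees(2*np.arctan2(q[2],q[1])).round(2),s['wrist_force'].round(2),s['ft_torque'].round(3))
E
python3 st.py
```

```text
[0.5024 0.1489 0.1385] 216.49 [4.03 1.13 4.34] [ 0.388 -0.766 -0.071]
```

{"method": "step_arm", "body": {
  "deltas": [
    [0.6, 0, 0, 0, 0, 1, -1],
    [0, 0, 0, 0, 0, 1, -1],
    [0, 0, 0, 0, 0, 1, -1],
    [0, 0, 0, 0, 0, 1, -1],
    [0, 0, 0, 0, 0, 1, -1]
  ]
}}

```text
clock: 5.1
tcp_pos: [0.5028, 0.1488, 0.1383]
orientation: [-0.0, -0.354, 0.935, 0.0]
wrist_force: [2.0, 1.1, 5.2]
finger_gap: 0.0154
grip_force: 33.5
```

```bash
python3 st.py
```

```text
[0.5028 0.1488 0.1383] 221.49 [1.99 1.06 5.21] [ 0.271 -0.608 -0.069]
```

{"method": "step_arm", "body": {
  "deltas": [
    [0.3, 0, 0, 0, 0, 1, -1],
    [0, 0, 0, 0, 0, 1, -1],
    [0, 0, 0, 0, 0, 1, -1],
    [0, 0, 0, 0, 0, 1, -1],
    [0, 0, 0, 0, 0, 1, -1]
  ]
}}

```text
clock: 5.6
tcp_pos: [0.503, 0.1489, 0.1383]
orientation: [-0.0, -0.395, 0.919, 0.0]
wrist_force: [1.9, 0.6, 5.1]
finger_gap: 0.0153
grip_force: 33.5
```

```bash
python3 st.py
```

```text
[0.503  0.1489 0.1383] 226.5 [1.89 0.59 5.05] [ 0.388 -0.445 -0.086]
```

{"method": "step_arm", "body": {
  "deltas": [
    [0.3, 0, 0, 0, 0, 1, -1],
    [0, 0, 0, 0, 0, 1, -1],
    [0, 0, 0, 0, 0, 1, -1],
    [0, 0, 0, 0, 0, 1, -1],
    [0, 0, 0, 0, 0, 1, -1]
  ]
}}

```text
clock: 6.1
tcp_pos: [0.5032, 0.149, 0.1382]
orientation: [-0.0, -0.434, 0.901, 0.0]
wrist_force: [0.6, 3.0, 3.8]
finger_gap: 0.0155
grip_force: 33.5
```

```bash
python3 st.py
```

```text
[0.5032 0.149  0.1382] 231.5 [0.6  2.99 3.75] [ 0.611 -0.147 -0.174]
```

{"method": "step_arm", "body": {
  "deltas": [
    [0, 0.5, 0, 0, 0, 1, -1],
    [0, 0, 0, 0, 0, 1, -1],
    [0, 0, 0, 0, 0, 1, -1]
  ]
}}

```text
clock: 6.4
tcp_pos: [0.5032, 0.1493, 0.1382]
orientation: [-0.0, -0.458, 0.889, 0.0]
wrist_force: [-0.3, 2.1, 5.5]
finger_gap: 0.0155
grip_force: 33.5
```

```bash
python3 st.py
```

```text
[0.5032 0.1493 0.1382] 234.49 [-0.28  2.1   5.53] [ 0.417 -0.083 -0.054]
```

{"method": "step_arm", "body": {
  "deltas": [
    [0, 0.3, 0, 0, 0, 1, -1],
    [0, 0, 0, 0, 0, 1, -1],
    [0, 0, 0, 0, 0, 1, -1],
    [0, 0, 0, 0, 0, 1, -1]
  ]
}}

```text
clock: 6.8
tcp_pos: [0.5033, 0.1496, 0.1383]
orientation: [-0.0, -0.489, 0.873, 0.0]
wrist_force: [-0.3, 1.2, 5.2]
finger_gap: 0.0155
grip_force: 33.5
```

```bash
python3 st.py
```

```text
[0.5033 0.1496 0.1383] 238.49 [-0.26  1.22  5.19] [ 0.35   0.027 -0.11 ]
```

{"method": "step_arm", "body": {
  "deltas": [
    [0, 0.2, 0, 0, 0, 1, -1],
    [0, 0, 0, 0, 0, 1, -1],
    [0, 0, 0, 0, 0, 1, -1],
    [0, 0, 0, 0, 0, 1, -1],
    [0, 0, 0, 0, 0, 1, -1]
  ]
}}

```text
clock: 7.3
tcp_pos: [0.5032, 0.1498, 0.1382]
orientation: [-0.0, -0.526, 0.85, 0.0]
wrist_force: [-0.2, 1.2, 5.5]
finger_gap: 0.015
grip_force: 33.5
```

```bash
python3 st.py
```

```text
[0.5032 0.1498 0.1382] 243.5 [-0.19  1.24  5.48] [ 0.386  0.161 -0.129]
```

{"method": "step_arm", "body": {
  "deltas": [
    [0, 0.2, 0, 0, 0, 1, -1],
    [0, 0, 0, 0, 0, 1, -1],
    [0, 0, 0, 0, 0, 1, -1],
    [0, 0, 0, 0, 0, 1, -1],
    [0, 0, 0, 0, 0, 1, -1]
  ]
}}

```text
clock: 7.8
tcp_pos: [0.5031, 0.1501, 0.1382]
orientation: [-0.0, -0.563, 0.827, 0.0]
wrist_force: [-1.7, 1.8, 4.4]
finger_gap: 0.0156
grip_force: 33.5
```

```bash
python3 st.py
```

```text
[0.5031 0.1501 0.1382] 248.5 [-1.66  1.77  4.39] [ 0.399  0.436 -0.078]
```

{"method": "step_arm", "body": {
  "deltas": [
    [-0.3, 0, 0, 0, 0, 1, -1],
    [0, 0, 0, 0, 0, 1, -1],
    [0, 0, 0, 0, 0, 1, -1],
    [0, 0, 0, 0, 0, 1, -1],
    [0, 0, 0, 0, 0, 1, -1]
  ]
}}

```text
clock: 8.3
tcp_pos: [0.5029, 0.1501, 0.1382]
orientation: [-0.0, -0.598, 0.801, 0.0]
wrist_force: [-1.2, 1.9, 3.6]
finger_gap: 0.0151
grip_force: 33.4
```

```bash
python3 st.py
```

```text
[0.5029 0.1501 0.1382] 253.5 [-1.21  1.88  3.62] [0.476 0.513 0.053]
```

The drag has reversed from about -0.1 to +0.05 N m, so a notch is near. I'll use smaller steps.

{"method": "step_arm", "body": {
  "deltas": [
    [0, 0, 0, 0, 0, 1, -1],
    [0, 0, 0, 0, 0, 1, -1]
  ]
}}

```text
clock: 8.5
tcp_pos: [0.5029, 0.15, 0.1382]
orientation: [-0.0, -0.612, 0.791, 0.0]
wrist_force: [-0.8, 1.3, 3.3]
finger_gap: 0.015
grip_force: 33.4
```

```bash
python3 st.py
```

```text
[0.5029 0.15   0.1382] 255.5 [-0.75  1.27  3.33] [ 0.468  0.593 -0.   ]
```

{"method": "step_arm", "body": {
  "deltas": [
    [0, 0, -0.3, 0, 0, 1, -1],
    [0, 0, 0, 0, 0, 1, -1]
  ]
}}

```text
clock: 8.7
tcp_pos: [0.5027, 0.1501, 0.1378]
orientation: [-0.0, -0.626, 0.78, 0.0]
wrist_force: [-1.9, 1.7, 2.8]
finger_gap: 0.0153
grip_force: 33.4
```

```bash
python3 st.py
```

```text
[0.5027 0.1501 0.1378] 257.51 [-1.88  1.71  2.82] [0.587 0.828 0.149]
```

{"method": "step_arm", "body": {
  "deltas": [
    [0, 0, 0, 0, 0, 1, -1],
    [0, 0, 0, 0, 0, 1, -1]
  ]
}}

```text
clock: 8.9
tcp_pos: [0.5025, 0.1499, 0.1373]
orientation: [-0.001, -0.639, 0.769, 0.0]
wrist_force: [-1.3, 1.5, 0.3]
finger_gap: 0.0153
grip_force: 32.8
```

```bash
python3 st.py
```

```text
[0.5025 0.1499 0.1373] 259.49 [-1.31  1.48  0.3 ] [0.433 0.573 0.04 ]
```

{"method": "step_arm", "body": {
  "deltas": [
    [0, 0, 0, 0, 0, 0.5, -1],
    [0, 0, 0, 0, 0, 0, -1]
  ]
}}

```text
clock: 9.1
tcp_pos: [0.5026, 0.1499, 0.1374]
orientation: [-0.001, -0.642, 0.766, 0.0]
wrist_force: [-2.0, 1.9, -2.6]
finger_gap: 0.0149
grip_force: 32.6
```

```bash
python3 st.py
```

```text
[0.5026 0.1499 0.1374] 259.92 [-1.98  1.91 -2.61] [0.504 0.639 0.019]
```

It has dropped and now hangs on the knob (Fz -2.6 N). I'll follow it down.

{"method": "step_arm", "body": {
  "deltas": [
    [0, 0, -1, 0, 0, 0, -1],
    [0, 0, -1, 0, 0, 0, -1],
    [0, 0, -1, 0, 0, 0, -1],
    [0, 0, 0, 0, 0, 0, -1]
  ]
}}

```text
clock: 9.5
tcp_pos: [0.5028, 0.15, 0.135]
orientation: [-0.0, -0.642, 0.767, 0.0]
wrist_force: [-5.6, 0.8, 2.1]
finger_gap: 0.0154
grip_force: 33.3
```

```bash
python3 st.py
```

```text
[0.5028 0.15   0.135 ] 259.91 [-5.56  0.78  2.11] [0.338 1.333 0.06 ]
```

{"method": "step_arm", "body": {
  "deltas": [
    [-0.6, 0, 1, 0, 0, 0, -1],
    [0, 0, 0, 0, 0, 0, 0],
    [0, 0, 0, 0, 0, 0, 0],
    [0, 0, 0, 0, 0, 0, 0]
  ]
}}

```text
clock: 9.9
tcp_pos: [0.5036, 0.1498, 0.1363]
orientation: [0.001, -0.642, 0.767, -0.001]
wrist_force: [-0.3, 0.6, -0.2]
finger_gap: 0.0429
grip_force: 0.0
```

{"method": "step_arm", "body": {
  "deltas": [
    [0, 0, 20, 0, 0, 0, 0],
    [0, 0, 40, 0, 0, 0, 0],
    [0, 0, 40, 0, 0, 0, 0],
    [0, 0, 40, 0, 0, 0, 0],
    [0, 0, 0, 0, 0, 0, 0]
  ]
}}

```text
clock: 10.4
tcp_pos: [0.5058, 0.1503, 0.2821]
orientation: [0.005, -0.642, 0.767, -0.003]
wrist_force: [0.4, -0.2, -0.4]
finger_gap: 0.0426
grip_force: 0.0
```

```bash
python3 st.py
python3 - <<'E'
from h import *
c=cam('wrist'); save(c,'w3.png'); np.savez('w3.npz',**c)
P=cloud(c); im=c['image'].astype(int)
d=(im.max(-1)<80)&(P[...,2]>.145)&(P[...,2]<.175)&(np.hypot(P[...,0]-.503,P[...,1]-.148)<.045)
q=P[d]; print('knob',len(q),np.percentile(q[:,2],[50,90]),cv2.minAreaRect((q[q[:,2]>.15][:,:2]*1000).astype(np.float32)))
hsv=cv2.cvtColor(c['image'],cv2.COLOR_RGB2HSV)
red=((hsv[...,0]<8)|(hsv[...,0]>172))&(hsv[...,1]>150)&(hsv[...,2]>60)&(P[...,2]>.118)&(P[...,2]<.145)
q=P[red];z=np.percentile(q[:,2],80);t=q[q[:,2]>z-.004]; print('red',len(q),z,cv2.minEnclosingCircle((t[:,:2]*1000).astype(np.float32)))
E
```

```text
[0.5058 0.1503 0.2821] 259.9 [ 0.41 -0.22 -0.44] [ 0.021 -0.045 -0.001]
knob 1083 [0.16038071 0.16156676] ((502.5582275390625, 148.090576171875), (45.772926330566406, 15.816553115844727), 79.7200698852539)
red 337 0.13033761103045072 ((511.2126159667969, 197.07321166992188), 8.658580780029297)
```

View pics/w3.png

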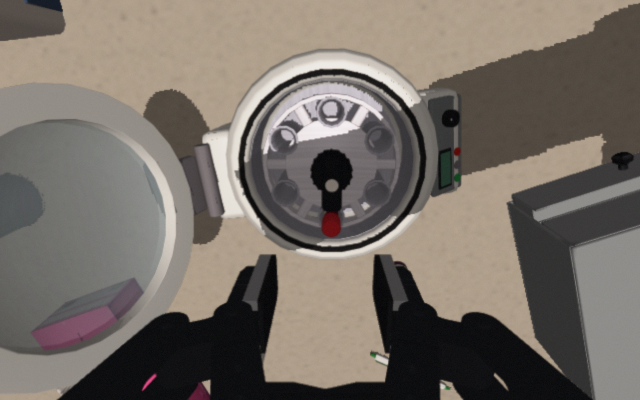

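The knob top is at 160.4 mm (42+118), so the rotor is home. The wrist view shows the knob at (332,185), the red cap at (331,225) and the empty opposite sleeve at (331,110). Rotor yaw is 79.8° and the sleeve is at about (493.6, 99). Next I'll go to the rack.

{"method": "step_arm", "body": {
  "deltas": [
    [0, -45, 0, 0, 0, 0, 0],
    [2, -45, 0, 0, 0, 0, 0],
    [2, -45, 0, 0, 0, 0, 0],
    [3, -45, 0, 0, 0, 0, 0],
    [3, -45, 0, 0, 0, 0, 0]
  ]
}}

```text
clock: 10.95
tcp_pos: [0.5121, -0.0767, 0.2747]
orientation: [-0.0, -0.642, 0.766, 0.0]
wrist_force: [0.3, 0.2, -0.5]
finger_gap: 0.0427
grip_force: 0.0
```

{"method": "step_arm", "body": {
  "deltas": [
    [3, -45, -10, 0, 0, 0, 0],
    [3, -45, -20, 0, 0, 0, 0],
    [3, -45, -20, 0, 0, 0, 0],
    [3, -40, -20, 0, 0, 0, 0],
    [0, -10, 0, 0, 0, 0, 0]
  ]
}}

```text
clock: 11.45
tcp_pos: [0.5226, -0.2631, 0.2009]
orientation: [-0.001, -0.64, 0.768, 0.003]
wrist_force: [-1.4, 1.0, -0.1]
finger_gap: 0.0426
grip_force: 0.0
```

```bash
cat > tube.py <<'E'
import sys
from h import *
s=get_state(); print(s['tcp_pos'].round(4))
c=cam('wrist'); save(c,sys.argv[1]); np.savez('w.npz',**c)
P=cloud(c); hsv=cv2.cvtColor(c['image'],cv2.COLOR_RGB2HSV)
red=((hsv[...,0]<8)|(hsv[...,0]>172))&(hsv[...,1]>150)&(hsv[...,2]>60)&(P[...,2]>.06)
k,l,st,ce=cv2.connectedComponentsWithStats(red.astype(np.uint8))
for i in range(1,k):
    if st[i,4]>60:
        q=P[l==i]; z=np.percentile(q[:,2],80);t=q[q[:,2]>z-.004]; print(ce[i],'red',len(q),z,cv2.minEnclosingCircle((t[:,:2]*1000).astype(np.float32)))
E
python3 tube.py w4.png
```

```text
[ 0.5226 -0.2631  0.2009]
[ 56.72429907 110.09813084] red 214 0.0673135600328548 ((713.0784912109375, -356.9700927734375), 17.305370330810547)
[320.71789474 185.18736842] red 475 0.0833265447599207 ((525.716552734375, -264.63665771484375), 8.714254379272461)
```

{"method": "step_arm", "body": {
  "deltas": [
    [2, 0, -45, 0, 0, 0, 0],
    [0, 0, -40, 0, 0, 0, 0],
    [0, 0, -20, 0, 0, 0, -0.2],
    [0, 0, 0, 0, 0, 0, -0.2]
  ]
}}

```text
clock: 11.9
tcp_pos: [0.5242, -0.2572, 0.0976]
orientation: [-0.001, -0.643, 0.766, 0.003]
wrist_force: [-0.3, 0.5, 0.4]
finger_gap: 0.0342
grip_force: 0.0
```

```bash
python3 tube.py w5.png
```

```text
[ 0.5242 -0.2572  0.0976]
[320.51221434 231.45311269] red 1269 0.0832548269679229 ((525.6613159179688, -264.6241149902344), 8.816753387451172)
```

View pics/w5.png

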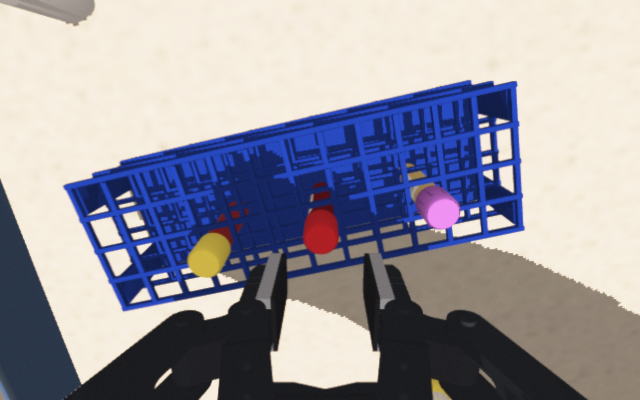

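The red cap at (320,231) lies between the fingers, midway between yellow and purple. The tool is 7 mm short in y, so I'll correct that and descend.

{"method": "step_arm", "body": {
  "deltas": [
    [1.5, -7, 0, 0, 0, 0, -0.2],
    [0, 0, -18, 0, 0, 0, -0.2],
    [0, 0, -18, 0, 0, 0, -0.2],
    [0, 0, 0, 0, 0, 0, -0.2]
  ]
}}

```text
clock: 12.35
tcp_pos: [0.528, -0.267, 0.065]
orientation: [-0.0, -0.642, 0.767, 0.0]
wrist_force: [0.2, -0.7, 0.6]
finger_gap: 0.0343
grip_force: 0.0
```

```bash
python3 st.py
```

```text
[ 0.528 -0.267  0.065] 259.92 [ 0.22 -0.68  0.64] [ 0.04   0.03  -0.017]
```

{"method": "step_arm", "body": {
  "deltas": [
    [-2, 2, -2, 0, 0, 0, -0.2],
    [0, 0, 0, 0, 0, 0, -0.2],
    [0, 0, 0, 0, 0, 0, -1],
    [0, 0, 0, 0, 0, 0, -1],
    [0, 0, 0, 0, 0, 0, -1]
  ],
  "newtons": 25
}}

```text
clock: 12.85
tcp_pos: [0.5267, -0.2655, 0.0643]
orientation: [0.0, -0.642, 0.767, -0.001]
wrist_force: [-0.6, 0.2, 6.7]
finger_gap: 0.0164
grip_force: 25.2
```

{"method": "step_arm", "body": {
  "deltas": [
    [0, 0, 5, 0, 0, 0, -1],
    [0, 0, 10, 0, 0, 0, -1],
    [0, 0, 20, 0, 0, 0, -1],
    [0, 0, 30, 0, 0, 0, -1],
    [0, 0, 35, 0, 0, 0, -1]
  ]
}}

```text
clock: 13.35
tcp_pos: [0.5253, -0.2645, 0.1635]
orientation: [-0.0, -0.642, 0.767, 0.001]
wrist_force: [0.8, 0.0, 0.4]
finger_gap: 0.0162
grip_force: 24.6
```

{"method": "step_arm", "body": {
  "deltas": [
    [0, 0, 30, 0, 0, 0, -1],
    [-2, 25, 20, 0, 0, 0, -1],
    [-4, 45, 0, 0, 0, 0, -1],
    [-4, 45, 0, 0, 0, 0, -1],
    [-4, 45, 0, 0, 0, 0, -1]
  ]
}}

```text
clock: 13.85
tcp_pos: [0.5118, -0.1037, 0.2139]
orientation: [0.0, -0.642, 0.767, -0.0]
wrist_force: [0.5, -0.6, 0.3]
finger_gap: 0.0166
grip_force: 24.6
```

{"method": "step_arm", "body": {
  "deltas": [
    [-4, 45, 0, 0, 0, 0, -1],
    [-4, 45, 0, 0, 0, 0, -1],
    [-5, 45, 0, 0, 0, 0, -1],
    [-5, 40, 0, 0, 0, 0, -1],
    [0, 20, 0, 0, 0, 0, -1]
  ]
}}

```text
clock: 14.35
tcp_pos: [0.4929, 0.0929, 0.2139]
orientation: [0.0, -0.643, 0.766, 0.0]
wrist_force: [0.7, 0.1, 0.3]
finger_gap: 0.0162
grip_force: 24.6
```

{"method": "step_arm", "body": {
  "deltas": [
    [0, 0, -10, 0, 0, 0, -1],
    [0, 0, -10, 0, 0, 0, -1],
    [0, 0, 0, 0, 0, 0, -1]
  ]
}}

```text
clock: 14.65
tcp_pos: [0.4929, 0.0892, 0.1912]
orientation: [-0.001, -0.642, 0.767, 0.001]
wrist_force: [0.3, -0.4, 0.5]
finger_gap: 0.0165
grip_force: 24.6
```

```bash
python3 st.py; python3 tube.py w6.png
```

```text
[0.4929 0.0892 0.1912] 259.86 [ 0.31 -0.36  0.49] [ 0.018  0.012 -0.022]
[0.4929 0.0892 0.1912]
[324.76175549 279.63375131] red 1914 0.21018410148962804 ((493.7492980957031, 89.5496597290039), 8.950748443603516)
[326.87878788 363.61111111] red 198 0.13103537389436076 ((511.1190185546875, 186.10092163085938), 19.36150550842285)
```

View pics/w6.png

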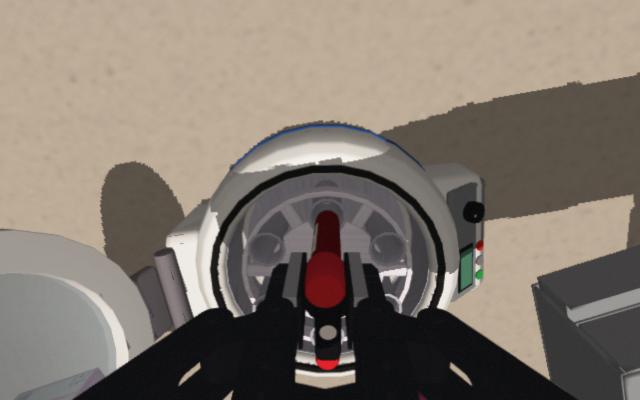

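The tube hangs upright at (325,280), and the sleeve mouth lies just ahead of it at (326,190). The cap is at (493.7, 89.5), so it needs +9.5 mm in y.

{"method": "step_arm", "body": {
  "deltas": [
    [0, 9.5, 0, 0, 0, 0, -1],
    [0, 0, -10, 0, 0, 0, -1],
    [0, 0, -10, 0, 0, 0, -1],
    [0, 0, 0, 0, 0, 0, -1],
    [0, 0, 0, 0, 0, 0, -1]
  ]
}}

```text
clock: 15.2
tcp_pos: [0.4936, 0.0994, 0.1724]
orientation: [-0.001, -0.642, 0.767, 0.0]
wrist_force: [-0.8, -0.6, 0.3]
finger_gap: 0.0164
grip_force: 24.6
```

```bash
python3 st.py; python3 tube.py w7.png
python3 - <<'E'
from h import *
c=dict(np.load('w.npz'));P=cloud(c);im=c['image'].astype(int)
# rotor top geometry: sleeve ring points near mouth height
m=(abs(P[...,2]-.102)<.0035)&(np.hypot(P[...,0]-.4936,P[...,1]-.0989)<.018); r=P[m]*1000
print(len(r)); 
if len(r)>20: print(r.mean(0),r.min(0),r.max(0))
E
```

```text
[0.4936 0.0994 0.1724] 259.9 [-0.79 -0.61  0.3 ] [-0.018 -0.014  0.027]
[0.4936 0.0994 0.1724]
[324.73208723 279.6007269 ] red 1926 0.19134856385984073 ((494.3830871582031, 99.69744110107422), 8.939802169799805)
[325.72588832 373.53299492] red 197 0.1309719305790212 ((511.0180358886719, 185.9537811279297), 19.745725631713867)
482
[494.00570713  96.60730582 103.08020535] [480.66278362  85.5101558   98.51114404] [507.6093403  109.73068539 105.47496142]
```

{"method": "step_arm", "body": {
  "deltas": [
    [-0.5, -0.5, -6, 0, 0, 0, -1],
    [0, 0, -6, 0, 0, 0, -1],
    [0, 0, -6, 0, 0, 0, -1],
    [0, 0, -5, 0, 0, 0, -1],
    [0, 0, 0, 0, 0, 0, -1]
  ]
}}

```text
clock: 15.75
tcp_pos: [0.4929, 0.099, 0.149]
orientation: [-0.001, -0.642, 0.767, 0.001]
wrist_force: [-0.8, 0.1, 0.4]
finger_gap: 0.0167
grip_force: 24.6
```

Bottom at about 89 mm, inside the sleeve and free.

{"method": "step_arm", "body": {
  "deltas": [
    [0, 0, -8, 0, 0, 0, -1],
    [0, 0, -8, 0, 0, 0, -1],
    [0, 0, -8, 0, 0, 0, -1],
    [0, 0, -5, 0, 0, 0, -1],
    [0, 0, 0, 0, 0, 0, -1]
  ]
}}

```text
clock: 16.25
tcp_pos: [0.4928, 0.099, 0.12]
orientation: [-0.001, -0.642, 0.767, 0.001]
wrist_force: [-0.1, 0.2, 0.0]
finger_gap: 0.0165
grip_force: 24.6
```

{"method": "step_arm", "body": {
  "deltas": [
    [0, 0, -3, 0, 0, 0, -1],
    [0, 0, -2, 0, 0, 0, -1],
    [0, 0, -2, 0, 0, 0, -1],
    [0, 0, 0, 0, 0, 0, -1]
  ]
}}

```text
clock: 16.65
tcp_pos: [0.4934, 0.099, 0.1139]
orientation: [-0.0, -0.642, 0.767, 0.0]
wrist_force: [0.4, -0.0, -0.1]
finger_gap: 0.0162
grip_force: 24.6
```

{"method": "step_arm", "body": {
  "deltas": [
    [0, 0, -2, 0, 0, 0, -1],
    [0, 0, 0, 0, 0, 0, -1],
    [0, 0, 0, 0, 0, 0, -0.3],
    [0, 0, 0, 0, 0, 0, -0.3],
    [0, 0, 0, 0, 0, 0, -0.3]
  ]
}}

```text
clock: 17.15
tcp_pos: [0.4936, 0.099, 0.1121]
orientation: [0.0, -0.642, 0.767, -0.0]
wrist_force: [-0.3, 0.4, 0.4]
finger_gap: 0.0298
grip_force: 0.0
```

{"method": "step_arm", "body": {
  "deltas": [
    [0, 0, 8, 0, 0, 0, -0.3],
    [0, 0, 20, 0, 0, 0, -0.3],
    [0, 0, 40, 0, 0, 0, -0.3],
    [0, 0, 45, 0, 0, 0, -0.3],
    [0, -30, 30, 0, 0, 0, -0.3]
  ]
}}

```text
clock: 17.65
tcp_pos: [0.4942, 0.0707, 0.2588]
orientation: [0.002, -0.644, 0.765, -0.001]
wrist_force: [1.6, -0.3, -0.7]
finger_gap: 0.0298
grip_force: 0.0
```

```bash
python3 st.py; python3 tube.py w8.png
python3 - <<'E'
from h import *
c=dict(np.load('w.npz'));P=cloud(c);im=c['image'].astype(int)
d=(im.max(-1)<80)&(P[...,2]>.145)&(P[...,2]<.175)&(np.hypot(P[...,0]-.503,P[...,1]-.148)<.045)
q=P[d]; print('knob',len(q),np.percentile(q[:,2],[50,90]),cv2.minAreaRect((q[q[:,2]>.15][:,:2]*1000).astype(np.float32)))
t=cam('top'); cv2.imwrite('pics/fin.png',cv2.hconcat([c['image'],t['image'][100:300,120:480].repeat(2,0)[:400]])[:,:,::-1][:, :])
E
```

```text
[0.4942 0.0707 0.2588] 260.14 [ 1.59 -0.32 -0.69] [ 0.014 -0.064  0.043]
[0.4942 0.0707 0.2588]
[334.12322275 212.66350711] red 422 0.13029932164428307 ((492.31109619140625, 98.64225769042969), 8.137782096862793)
[331.14622642 319.26886792] red 212 0.13097436129962567 ((511.18658447265625, 185.51217651367188), 19.414512634277344)
knob 970 [0.16034472 0.16150374] ((502.1969299316406, 146.3375701904297), (43.33477783203125, 15.554518699645996), 79.8134765625)
```

View pics/w8.png

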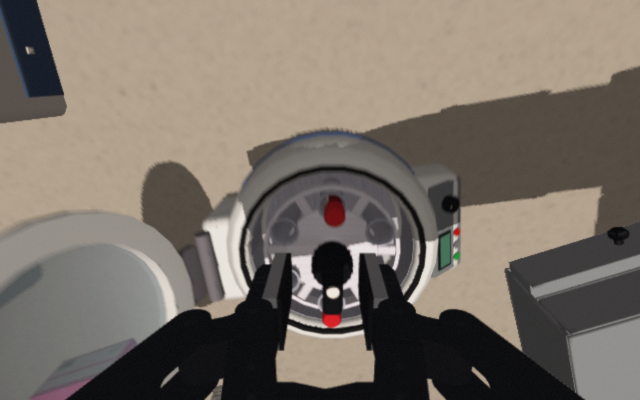

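The new red cap at (334,212) sits straight across from the other at (331,319). Both cap tops are level at 130 mm and the knob top is at 160 mm, so everything is home. I'll hand in.

```bash
python3 -c "
from workcell import *
print(hand_in())"
```

```text
the job is handed in; nothing more can be done
None
```

The rotor is fully home on its drive, the second red-capped tube stands fully down in the sleeve straight across from the first, and the job was handed in after about 18 s with the gripper clear and touching nothing.

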